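# Unlatch and slide the thick battery off a video light

## Task

A video light lies face down on the desk with two batteries latched in the rails on its back, one thick and one slim. Press the spring catch behind the thick battery down with a fingertip and, keeping it down, push that battery forward past the catch and on until it is right out of its hooks, then leave it lying flat on the back of the light with the catch sprung up again and the hand clear. Only push it, never lift it, and leave the slim battery latched and the other things where they are.

Things in the scene. Friction and masses are not known exactly. Their poses are not given: they have to be found in the camera images.
- light: the black video light, fixed, face down: 270 mm (its x) by 230 mm (its y), flat back 38 mm above the desk. Origin: centre of its underside, on the desk; z up. Battery bays at its x = -75 mm and +5 mm, catch at the -y end of each. Knobs, 15 mm high, along its +x edge. A folded steel yoke, 32 mm high (screw 52 mm), lies round its -y end to y = -201 mm
- thick_battery: the thick slide-on battery, grey, 39 mm tall, 38.4 wide (its x), 71 long (its y), about 195 g, in either bay. Origin: centre of its underside; axes as the light's. Latched: origin at the light's y = -34.5 mm, 38 mm above the desk, rear (-y) end at the light's y = -70 mm, 1 mm of play. It slides off along +y
- slim_battery: the slim slide-on battery, grey, 20.5 mm tall, 38.4 wide (its x), 71 long (its y), about 110 g, in either bay. Origin: centre of its underside; axes as the light's. Latched: origin at the light's y = -34.5 mm, 38 mm above the desk, rear (-y) end at the light's y = -70 mm, 1 mm of play. It slides off along +y
- catch_a_top (a point): centre of the top of the spring catch's press pad, bay at the light's x = -75 mm. Ribbed grey pad, 26 mm (light's x) by 20 mm (light's y), centred at the light's y = -81.5 mm; when up its top is 9.5 mm proud of the light's back (47.5 mm above the desk); it goes straight down. Its front edge is 1.5 mm behind the rear end of a latched battery
- catch_b_top (a point): centre of the top of the spring catch's press pad, bay at the light's x = +5 mm. Ribbed grey pad, 26 mm (light's x) by 20 mm (light's y), centred at the light's y = -81.5 mm; when up its top is 9.5 mm proud of the light's back (47.5 mm above the desk); it goes straight down. Its front edge is 1.5 mm behind the rear end of a latched battery
- catch_a (a joint): pad at catch_a_top's travel: 0 up, 0.0075 fully down (2 mm proud of the light's back); about 2.4 N to start, 6 N at the stop; springs up when let go. Its tooth (14 mm wide, 5 to 8 mm ahead of the pad's front edge, in a pocket under the battery) is clear of the battery from 0.006 on
- catch_b (a joint): pad at catch_b_top's travel: 0 up, 0.0075 fully down (2 mm proud of the light's back); about 2.4 N to start, 6 N at the stop; springs up when let go. Its tooth (14 mm wide, 5 to 8 mm ahead of the pad's front edge, in a pocket under the battery) is clear of the battery from 0.006 on
- hooks_a (a point): on the back of the light between the hooks of the bay at x = -75 mm (light's y = -15 mm). Side fences 10 mm high, 41 mm apart, run from the light's y = -62 to 0 mm; from y = -30 to 0 they carry inward hook lips 4 to 7 mm above the back, 32.5 mm apart, over the battery's front feet. The catch must stay down for the first 8 to 9 mm of the slide; the hooks let go after 30 mm
- hooks_b (a point): on the back of the light between the hooks of the bay at x = +5 mm (light's y = -15 mm). Side fences 10 mm high, 41 mm apart, run from the light's y = -62 to 0 mm; from y = -30 to 0 they carry inward hook lips 4 to 7 mm above the back, 32.5 mm apart, over the battery's front feet. The catch must stay down for the first 8 to 9 mm of the slide; the hooks let go after 30 mm
- glass: clear drinking glass on the desk, 76 mm wide, 135 mm tall; origin under its centre
- plug: white mains USB charger block on the desk, 45 x 45 x 27 mm; origin under its centre
- coins: stack of coins on the desk, 25 mm wide, 12 mm high; origin under its centre
- lens_cap: black round lens cap lying on the flat back of the light near its +y edge, 52 mm wide, 8 mm thick; origin under its centre
- drive: black portable disk drive on the desk, 80 x 115 x 16 mm; origin under its centre
- card_case: white memory card case on the desk, 44 x 58 x 12 mm; origin under its centre
- webcam: black webcam on its foot on the desk, 90 mm wide, 48 mm tall; origin under its centre

How it is judged:
By the outcome, as a careful person would: the job done as asked, in the order asked, and still so for the second after the job is handed in, with the robot touching nothing.
It also fails if it takes over 35 s, if anything falls off the work surface, if the arm or the gripper's body presses on something with over 40 N, if the wrist force passes 120 N, or if a joint passes its speed limit or range.

## Robot

A 6-joint arm with a two-finger parallel gripper is mounted at the origin on the work surface. World frame = base frame: x ahead of the robot, y to its left, z up, the work surface at z = 0. Lengths are in m, angles in rad, forces in N, time in s.
With the tool pointing down it reaches from about 0.25 to 0.775 m from the base axis. Payload 4 kg.
Tool frame: the origin (TCP) lies at the very end of the fingers, on their centre line; the grasp point (between the pads) lies 19 mm behind it; z points along the fingers, y is the line along which they close (so a half turn about z gives the same grasp; the last joint's range is limited). The gripper opens to 94 mm and grips with 3 to 60 N. Pads are 16 mm wide; open, the fingers measure 119 mm over their backs; the gripper's body (75 mm by 177 mm) begins 78 mm behind the grasp point.
Start: joints at [1.121, 0.087, 1.371, -0, 1.684, -0.103], TCP at [0.187, 0.517, 0.206] pointing down, gripper open.
Joint ranges: [-3.1, 3.1], [-0.76, 2.03], [0.27, 2.55], [-1.08, 4.22], [0.17, 2.65], [-2.57, 2.57]. Speed limits (rad/s): [2.79, 2.79, 3.14, 3.14, 3.14, 3.14].

## Interface

Orientations are given as [roll, pitch, yaw] about the fixed x, y, z axes, in that order (R = Rz(yaw) Ry(pitch) Rx(roll)).
In Python, from bench import robot, vision gives the robot as it stands.
- The arm moves only by the shell command python3 -m crank 'ROWS'. ROWS is JSON, a list of rows, each a list of 3 entries, a list of its own where there are three numbers: the closure, from 0 (fully open) to 1 (shut), then the shift along the tool's x, y, z in m, then the turn, a rotation vector about the tool's x, y, z in degrees. A call has 1 to 8 rows; each row shifts and turns the commanded pose from where the row before left it, along the tool's axes as they then stand; what a row does not reach is not made up. A row lasts 1/10 s, in which the tool goes at most 50 mm and 8.59 degrees, less where a joint would pass 70% of its speed; a pose out of reach is approached as far as the arm can. A call with a gripper value outside its range is refused whole. The fingers move at their own pace and stop on an object; the grip force is fixed at half the most. Time passes only in rows, so rows that do not move let the fingers close. It gives the time, the measured TCP pose, the force, the opening and the grip force at its end, in the units of the state.
- robot.get_obs(): the state, without advancing time (a new reading comes with each control period).
- vision.snapshot(name): name is "scene" or "top"; returns a dict with "color" (384x512x3 uint8, red, green, blue), "z_map" (384x512 float32, m along the optical axis (not along the pixel's ray), 0 where there is no reading), "fx", "fy", "cx", "cy" (pixels), "R" (3x3) and "t" (3): a world point X has camera coordinates R X + t. Camera axes: x right, y down, z forward; pixel columns grow to the right and rows downward; lengths in m; the calibration is good to about 2 mm. A picture is of the moment at which its call begins.
- robot.close_job(): hands the job in; it is judged then, once.
The state is a dict: "time": time; "joint_positions": joint angles; "qvel": joint speeds; "joint_torque": joint torques, N m; "tool_pos": TCP position; "ee_rot": TCP orientation; "wrist_force": force on the tool from outside, world axes, zero at the start; "wrist_torque": the same for the moment, N m; "width": finger opening in m; "finger_force": force on a finger pad.
Only numpy, scipy, OpenCV 4.12 (cv2) and the standard library are available. Lean on these libraries where they do the work, as an engineer would, in place of code of your own. Each camera call takes 0.05 s, during which the arm holds its last target. There are 200 camera calls.

## Working session

There is one attempt and no reset: what is moved stays moved. The work goes in short steps, Python scripts to look and compute and a shell command to move; the robot and the scene stay as the last step left them, time stands still between calls to the robot, and variables do not carry over. Pictures are saved under pics/ and viewed, at most 10 in all, crops included, and the job is handed in when it is done.

```bash
ls; mkdir -p pics
python3 - <<'E'
from bench import robot, vision
import cv2,numpy as np
for n in ("scene","top"):
    s=vision.snapshot(n); cv2.imwrite(f"pics/{n}0.png",cv2.resize(s["color"][:,:,::-1],None,fx=1.5,fy=1.5))
    np.savez(f"{n}0.npz",**s); print(n,s["fx"],s["cx"],s["cy"],s["R"].round(3).tolist(),s["t"])
o=robot.get_obs();print(o)
E
```

```text
pics
scene 359.9040246567858 255.61232563695137 189.93796460449633 [[0.019, 1.0, 0.003], [0.68, -0.011, -0.734], [-0.733, 0.015, -0.68]] [-0.052043   -0.36139894  1.27684608]
top 451.5402214282848 257.0256995933698 189.7795625525375 [[0.006, -1.0, 0.001], [-0.985, -0.006, -0.171], [0.171, -0.0, -0.985]] [0.03984334 0.58570702 0.8984214 ]
{'time': 0.1, 'joint_positions': array([ 1.12089513e+00,  8.78651858e-02,  1.37208841e+00, -5.31267786e-05,
        1.68361575e+00, -1.03079852e-01]), 'qvel': array([ 0.00145883, -0.00042223, -0.00429448,  0.00207166, -0.00134022,
       -0.001647  ]), 'joint_torque': array([ 3.06529146e-03, -3.41253912e+01, -3.03300190e+01,  7.18983798e-02,
        3.04402225e-02, -7.60109288e-05]), 'tool_pos': array([0.18674354, 0.51679537, 0.20443739]), 'ee_rot': array([-3.13962102e+00, -1.50875896e-04,  2.79476523e+00]), 'wrist_force': array([ 0.20013229, -0.43443015,  0.23886685]), 'wrist_torque': array([ 0.02785382,  0.00856792, -0.0116578 ]), 'finger_force': 0.0, 'width': 0.09406431260773394}
```

View pics/top0.png

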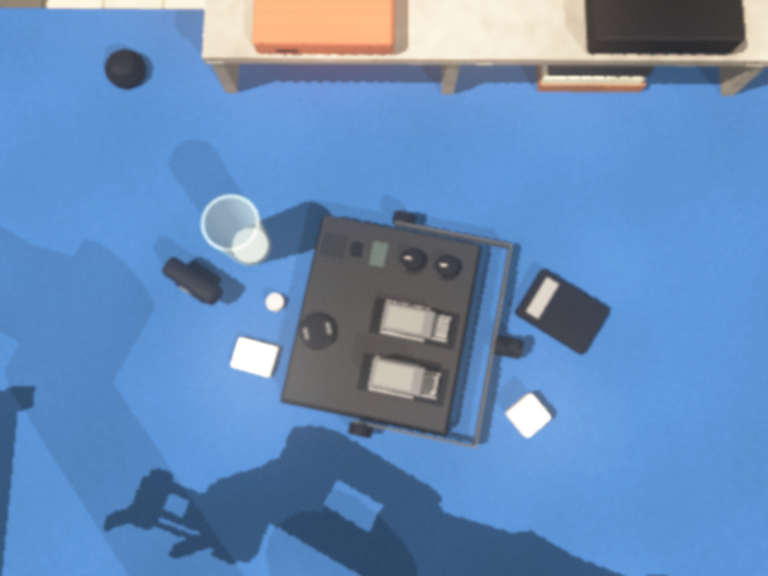

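View pics/scene0.png

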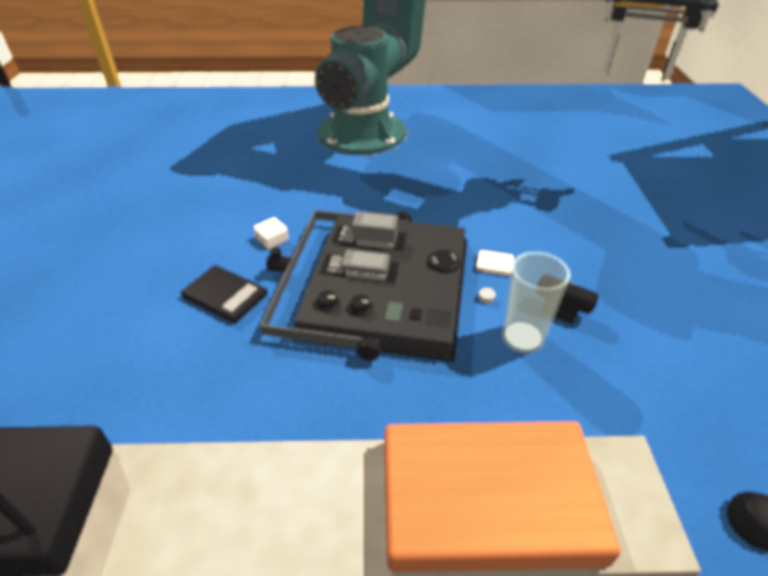

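Top view: the light is turned about 10°, its knobs at (413,260)/(447,266) on the side away from the robot. The catches are on the right, i.e. world -y. The scene view suggests the taller battery is the one nearer the robot (bay a, about (400,375) in the top picture). Next I'll fit poses from depth.

```bash
cat > h.py <<'E'
import numpy as np,cv2
def cloud(s):
    z=s["z_map"];v,u=np.indices(z.shape)
    c=np.stack([(u-s["cx"])/s["fx"]*z,(v-s["cy"])/s["fy"]*z,z],-1)
    P=(c-s["t"])@s["R"]; P[z<=0]=np.nan
    return P
def rect(P,m):
    n,l,st,_=cv2.connectedComponentsWithStats(m.astype(np.uint8))
    k=1+st[1:,4].argmax(); return cv2.minAreaRect((P[l==k][:,:2]*1000).astype(np.float32)),st[k,4],np.median(P[l==k][:,2])
E
python3 - <<'E'
from h import *
for n in("top","scene"):
    P=cloud(np.load(n+"0.npz")); x,y,z=P[...,0],P[...,1],P[...,2]
    roi=(x>.25)&(x<.75)&(y>-.35)&(y<.3)
    print(n,"desk",np.nanmedian(z[roi]))
    print("light",rect(P,roi&(z>.030)&(z<.044)))
    print("thick",rect(P,roi&(z>.07)&(z<.085)&(y<.1)))
    b=roi&(z>.052)&(z<.064)&(y<.1);print("slim",rect(P,b))
E
```

```text
top desk -0.0005642339369173161
light (((538.53857421875, 46.889495849609375), (230.2070770263672, 270.3909912109375), 78.71653747558594), np.int32(11370), np.float64(0.03659372420689984))
thick (((458.147216796875, 27.65753936767578), (70.70365905761719, 38.56722640991211), 78.77603149414062), np.int32(681), np.float64(0.0754365588989095))
slim (((536.3074951171875, 12.01864242553711), (70.7922134399414, 38.998680114746094), 78.33604431152344), np.int32(635), np.float64(0.05705675378452505))
scene desk 0.0012293418033149566
light (((514.5081176757812, 7.9986419677734375), (315.32373046875, 300.6227722167969), 78.88338470458984), np.int32(6227), np.float64(0.03830760149560461))
thick (((456.1540832519531, 27.992504119873047), (71.25997161865234, 40.84124755859375), 79.26765441894531), np.int32(319), np.float64(0.07714035876739456))
slim (((534.19384765625, 12.971630096435547), (70.91139221191406, 41.37428665161133), 77.73160552978516), np.int32(380), np.float64(0.058640226619910724))
```

```bash
python3 -m crank '[[1,[0,0,0],[0,0,-8.55]],[1,[-0.030,-0.039,0],[0,0,0]],[1,[-0.030,-0.039,0],[0,0,0]],[1,[-0.030,-0.039,0],[0,0,0]],[1,[-0.030,-0.039,0],[0,0,0]],[1,[-0.030,-0.039,0],[0,0,0]],[1,[-0.030,-0.039,0],[0,0,0]],[1,[-0.030,-0.039,0],[0,0,0]]]'
python3 -m crank '[[1,[-0.030,-0.039,0],[0,0,0]],[1,[-0.030,-0.039,0],[0,0,0]],[1,[-0.030,-0.039,0],[0,0,0]],[1,[-0.030,-0.040,0],[0,0,0]],[1,[0,0,0],[0,0,0]],[1,[0,0,0],[0,0,0]]]'
cat >> h.py <<'E'
A=np.deg2rad(-11.3);EX=np.array([np.cos(A),np.sin(A)]);EY=np.array([-np.sin(A),np.cos(A)])
B=np.array([.4573,.0279]) # latched thick battery origin
O=B+.075*EX+.0345*EY
def loc(p): d=np.asarray(p)[:2]-O; return np.round(1000*np.array([d@EX,d@EY,p[2]]),1)
E
python3 -c "
from h import *;from bench import robot
o=robot.get_obs();print(loc(o['tool_pos']),np.degrees(o['ee_rot']),o['width'],o['wrist_force'],O)"
```

```text
time: 0.9
tool_pos: [0.3394, 0.2065, 0.2052]
ee_rot: [3.142, 0.0, 2.945]
wrist_force: [1.2, 0.0, 0.2]
width: 0.0334
finger_force: 0.0
time: 1.5
tool_pos: [0.4259, 0.03, 0.2048]
ee_rot: [3.141, -0.002, 2.941]
wrist_force: [0.2, 0.2, -0.0]
width: 0.0006
finger_force: 0.0
[-106.2  -38.6  204.8] [ 1.79976837e+02 -1.08503545e-01  1.68498390e+02] 0.0005755660783457481 [ 0.18924474  0.17913884 -0.01739182] [0.53760624 0.04703524]
```

```bash
python3 -m crank '[[1,[-0.016,-0.023,0],[0,0,0]],[1,[-0.015,-0.023,0],[0,0,0]],[1,[0,0,0.04],[0,0,0]],[1,[0,0,0.04],[0,0,0]],[1,[0,0,0.04],[0,0,0]],[1,[0,0,0.022],[0,0,0]],[1,[0,0,0],[0,0,0]],[1,[0,0,0],[0,0,0]]]'
python3 - <<'E'
from h import *;from bench import robot,vision
o=robot.get_obs();print(loc(o['tool_pos']),np.degrees(o['ee_rot']),o['wrist_force'])
ims=[]
for n,(r,c) in dict(scene=((110,250),(160,340)),top=((120,300),(180,400))).items():
    s=vision.snapshot(n);ims.append(cv2.resize(s["color"][r[0]:r[1],c[0]:c[1],::-1],(700,290 if 0 else 300*1)if 0 else None,fx=2.1 if n=="scene" else 1.7,fy=2.1 if n=="scene" else 1.7,interpolation=cv2.INTER_CUBIC))
h=max(i.shape[0] for i in ims)
cv2.imwrite("pics/a.png",np.hstack([cv2.copyMakeBorder(i,0,h-i.shape[0],0,0,0) for i in ims]))
E
```

```text
time: 2.3
tool_pos: [0.4475, -0.019, 0.064]
ee_rot: [3.141, 0.0, 2.946]
wrist_force: [0.1, -0.4, 0.7]
width: 0.0006
finger_force: 0.0
[-75.5 -82.4  64. ] [1.79979540e+02 1.70207343e-03 1.68815487e+02] [ 0.09317734 -0.37680746  0.72740954]
```

View pics/a.png

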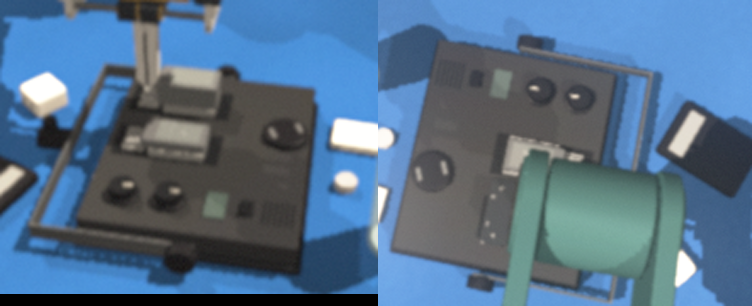

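The closed fingers, at about (148,85) in the left view, sit over the catch pad right behind the thick battery. I'll back off 3 mm and then press.

```bash
python3 -m crank '[[1,[0,-0.003,0],[0,0,0]],[1,[0,0,0.013],[0,0,0]],[1,[0,0,0],[0,0,0]]]'
python3 -m crank '[[1,[0,0,0.004],[0,0,0]],[1,[0,0,0.003],[0,0,0]],[1,[0,0,0],[0,0,0]],[1,[0,0,0],[0,0,0]]]'
python3 -m crank '[[1,[0,0,0.002],[0,0,0]],[1,[0,0,0.001],[0,0,0]],[1,[0,0,0],[0,0,0]],[1,[0,0,0],[0,0,0]]]'
python3 -c "
from h import *;from bench import robot
o=robot.get_obs();print(loc(o['tool_pos']),o['tool_pos'],np.degrees(o['ee_rot']),o['wrist_force'])"
```

```text
time: 2.7
tool_pos: [0.4459, -0.0232, 0.0492]
ee_rot: [3.141, -0.002, 2.944]
wrist_force: [-0.9, -0.4, -0.1]
width: 0.0004
finger_force: 0.0
time: 3.1
tool_pos: [0.4468, -0.0233, 0.0438]
ee_rot: [-3.141, -0.0, 2.944]
wrist_force: [-2.1, -0.2, 4.7]
width: 0.0004
finger_force: 2.1
time: 3.5
tool_pos: [0.4469, -0.0233, 0.0407]
ee_rot: [-3.141, 0.0, 2.944]
wrist_force: [-3.3, -0.4, 6.2]
width: 0.0004
finger_force: 2.8
[-75.2 -86.8  40.7] [ 0.44688156 -0.02332705  0.04073316] [-1.79993068e+02  7.61581420e-04  1.68683605e+02] [-3.34971422 -0.4041268   6.15340026]
```

```bash
python3 -m crank '[[1,[0,0,0.001],[0,0,0]],[1,[0,0.002,0],[0,0,0]],[1,[0,0.002,0],[0,0,0]],[1,[0,0,0],[0,0,0]]]'
python3 -m crank '[[1,[0,0.002,0],[0,0,0]],[1,[0,0.002,0],[0,0,0]],[1,[0,0,0],[0,0,0]]]'
python3 - <<'E'
from h import *;from bench import robot,vision
o=robot.get_obs();print(loc(o['tool_pos']),o['wrist_force'])
def batt():
    P=cloud(vision.snapshot("scene"));x,y,z=P[...,0],P[...,1],P[...,2]
    r=rect(P,(x>.4)&(x<.6)&(y>-.03)&(y<.15)&(z>.07)&(z<.083));return r
r=batt();print(r,loc([r[0][0][0]/1e3,r[0][0][1]/1e3,0]))
E
```

```text
time: 3.9
tool_pos: [0.4485, -0.0206, 0.0403]
ee_rot: [-3.139, 0.003, 2.944]
wrist_force: [-1.9, -2.9, 5.9]
width: 0.0006
finger_force: 2.9
time: 4.2
tool_pos: [0.4497, -0.0171, 0.0404]
ee_rot: [-3.139, 0.004, 2.944]
wrist_force: [-0.5, -4.2, 6.0]
width: 0.0009
finger_force: 3.0
[-73.6 -80.1  40.4] [-0.4582577  -4.16359392  5.97845086]
(((454.1460876464844, 18.439929962158203), (94.21549224853516, 40.41106414794922), 78.07939910888672), np.int32(370), np.float64(0.0771259732517143)) [-76.2 -44.4   0. ]
```

```bash
python3 -m crank '[[1,[0,0.003,0],[0,0,0]],[1,[0,0.003,0],[0,0,0]],[1,[0,0,0],[0,0,0]]]'
cat >> h.py <<'E'
def front(vision):
    out=[]
    P=cloud(vision.snapshot("scene"));x,y,z=P[...,0],P[...,1],P[...,2]
    m=(x>.4)&(x<.6)&(y>-.03)&(y<.15)&(z>.07)&(z<.083)
    L=np.array([loc(p) for p in P[m]]);return np.percentile(L[:,1],[95,99]),len(L)
E
python3 - <<'E'
from h import *;from bench import robot,vision
o=robot.get_obs();print(loc(o['tool_pos']),o['wrist_force'],front(vision))
P=cloud(np.load("scene0.npz"));
class V:
    snapshot=staticmethod(lambda n:np.load("scene0.npz"))
print(front(V))
E
```

```text
time: 4.55
tool_pos: [0.451, -0.011, 0.0404]
ee_rot: [-3.139, 0.004, 2.944]
wrist_force: [-2.0, -2.8, 5.1]
width: 0.0004
finger_force: 3.0
[-73.5 -73.9  40.4] [-1.98345234 -2.78368948  5.09681552] (array([5.045, 8.258]), 372)
(array([-2.07 ,  0.682]), 319)
```

```bash
python3 -m crank '[[1,[0,0.003,0],[0,0,0]],[1,[0,0.003,0],[0,0,0]],[1,[0,0.003,0],[0,0,0]],[1,[0,0,0],[0,0,0]]]'
python3 -m crank '[[1,[0,0.003,-0.001],[0,0,0]],[1,[0,0.004,0],[0,0,0]],[1,[0,0.004,0],[0,0,0]],[1,[0,0.004,0],[0,0,0]],[1,[0,0,0],[0,0,0]]]'
python3 - <<'E'
from h import *;from bench import robot,vision
o=robot.get_obs();print(loc(o['tool_pos']),o['wrist_force'],front(vision))
E
```

```text
time: 5.0
tool_pos: [0.4529, -0.0011, 0.0402]
ee_rot: [-3.141, 0.004, 2.944]
wrist_force: [1.0, -1.1, 4.7]
width: 0.0004
finger_force: 2.0
time: 5.5
tool_pos: [0.4538, 0.0151, 0.0397]
ee_rot: [3.14, -0.002, 2.945]
wrist_force: [0.2, -0.9, 0.7]
width: 0.0004
finger_force: 0.0
[-76.  -47.7  39.7] [ 0.1722187  -0.91490885  0.67101402] (array([31.55, 34.29]), 371)
```

```bash
python3 -m crank '[[1,[0,0.003,0],[0,0,0]],[1,[0,0.002,0],[0,0,0]],[1,[0,0,0],[0,0,0]],[1,[0,-0.002,0],[0,0,0]],[1,[0,0,0],[0,0,0]],[1,[0,0,-0.02],[0,0,0]],[1,[0,0,-0.04],[0,0,0]],[1,[0,0,-0.05],[0,0,0]]]'
python3 -m crank '[[1,[0,0,-0.05],[0,0,0]],[1,[0.04,0.0,0],[0,0,0]],[1,[0.04,0.0,0],[0,0,0]],[1,[0.04,0.0,0],[0,0,0]],[1,[0.04,0.0,0],[0,0,0]],[1,[0,0,0],[0,0,0]],[1,[0,0,0],[0,0,0]]]'
python3 - <<'E'
from h import *;from bench import robot,vision
o=robot.get_obs();print(loc(o['tool_pos']),o['wrist_force'])
s=vision.snapshot("top");t=vision.snapshot("scene")
for q,S in(("top",s),("scene",t)):
    P=cloud(S);x,y,z=P[...,0],P[...,1],P[...,2]
    for lo,hi in((.07,.083),(.052,.064)):
        r=rect(P,(x>.4)&(x<.6)&(y>-.05)&(y<.15)&(z>lo)&(z<hi));print(q,r,loc([r[0][0][0]/1e3,r[0][0][1]/1e3,0]))
    L=np.array([loc(p) for p in P[(x>.4)&(x<.6)&(y>-.1)&(y<.15)]])
    for X in(-75,5):
        m=(abs(L[:,0]-X)<9)&(abs(L[:,1]+81.5)<6);print("pad z",X,np.median(L[m][:,2]),m.sum())
cv2.imwrite("pics/b.png",np.hstack([cv2.resize(i[:,:,::-1],None,fx=2,fy=2,interpolation=cv2.INTER_CUBIC) for i in(s["color"][120:300,170:370],t["color"][120:300,160:340])]))
E
```

```text
time: 6.35
tool_pos: [0.4531, 0.017, 0.1495]
ee_rot: [-3.141, -0.005, 2.944]
wrist_force: [-0.5, -0.9, -0.4]
width: 0.0004
finger_force: 0.0
time: 7.05
tool_pos: [0.2983, 0.0484, 0.201]
ee_rot: [3.141, 0.003, 2.944]
wrist_force: [-0.9, -0.6, 0.0]
width: 0.0006
finger_force: 0.0
[-235.   -45.6  201. ] [-0.93967094 -0.57456173  0.04929464]
top (((464.55694580078125, 65.62936401367188), (70.73878479003906, 38.41405487060547), 78.78938293457031), np.int32(682), np.float64(0.07542582905978532)) [-75.3   3.9   0. ]
top (((536.4337768554688, 12.025436401367188), (70.74630737304688, 38.739784240722656), 78.5135726928711), np.int32(631), np.float64(0.056907777591483355)) [  5.7 -34.6   0. ]
pad z -75 46.0 51
pad z 5 46.0 49
scene (((463.3636474609375, 65.92304992675781), (70.39021301269531, 40.8934440612793), 79.13197326660156), np.int32(323), np.float64(0.07722581797083301)) [-76.5   4.    0. ]
scene (((534.7095336914062, 12.58154296875), (70.86683654785156, 40.47122573852539), 79.01110076904297), np.int32(378), np.float64(0.058680243009548154)) [  3.9 -34.4   0. ]
pad z -75 47.8 23
pad z 5 48.05 22
```

View pics/b.png

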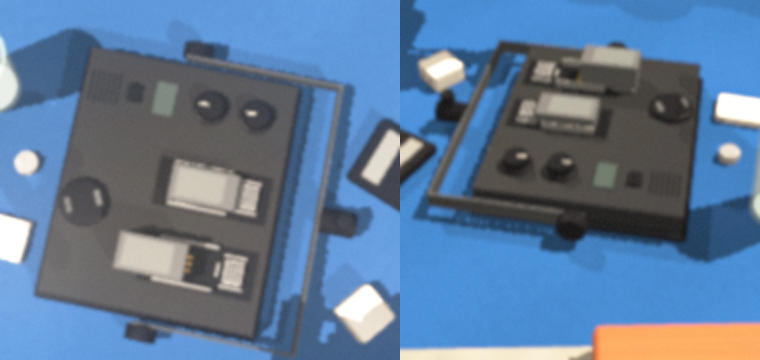

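The thick battery has slid 38.5 mm, from about (185,180) to (155,255) in the left view. It lies flat at the same height as before. Both catches are up, the slim battery is still latched, and the cap and the other things have not moved.

```bash
python3 -c "
from bench import robot
print(robot.close_job())"
```

```text
the job is handed in; nothing more can be done
None
```

The job is handed in: I pushed the thick battery about 38.5 mm forward, clear of its hooks, and it lies flat on the light with its catch up again, the slim battery still latched and the hand clear.

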